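# Row of threaded studs to the gauge rack, in the gauges' order

### The job

Move the row of four threaded studs from the pale grey delivery rack to the black gauge rack, so that they lie in the same order as the gauges: each stud centred on the notched gauge plate of its own thread pitch, which has the colour of its end caps, resting in both saddles. Fill the gauge rack one station after another from its left end to its right end, as seen from the robot. Lay the studs down gently without dropping them, and do not disturb the pen pot or the brass frames.

Things in the scene. Friction and masses are not known exactly. Their poses are not given: they have to be found in the camera images.
- stud_red: Loose steel stud lying level, 100 mm long, 20 mm diameter, 0.15-0.31 kg, thread of 8 mm pitch, red caps 17 mm long on both ends (ends alike). Origin: its middle, on the axis; x along the stud. Studs start 80 mm apart in the pale grey delivery rack nearer the robot, in any order, axes 46 mm above the table.
- stud_yellow: Loose steel stud lying level, 100 mm long, 20 mm diameter, 0.15-0.31 kg, thread of 6 mm pitch, yellow caps 17 mm long on both ends (ends alike). Origin: its middle, on the axis; x along the stud. The delivery rack holds each stud in two grey V saddles, 10 mm thick, 30 mm either side of the slot's middle, 38 mm wide, tips 4 mm above the axis.
- stud_blue: Loose steel stud lying level, 100 mm long, 20 mm diameter, 0.15-0.31 kg, thread of 4 mm pitch, blue caps 17 mm long on both ends (ends alike). Origin: its middle, on the axis; x along the stud. Between its two saddles a stud is free to grasp, down to the rack's plate, whose top is 10 mm above the table.
- stud_green: Loose steel stud lying level, 100 mm long, 20 mm diameter, 0.15-0.31 kg, thread of 2.5 mm pitch, green caps 17 mm long on both ends (ends alike). Origin: its middle, on the axis; x along the stud. At the start every stud's x axis points away from the robot within 0.1 rad.
- station_red: Fixed gauge station, red saddles and end tabs, foot 104 x 50 x 8 mm, steel plate notched at 8 mm. Origin: centre of the foot's underside, 10 mm above the table; x along the stud's place, y left. A seated stud's axis is 36 mm above it. All four stand side by side, 80 mm apart, in any order, on the black gauge rack (10 mm plate) beyond the delivery rack.
- station_yellow: Fixed gauge station, yellow saddles and end tabs, foot 104 x 50 x 8 mm, steel plate notched at 6 mm. Origin: centre of the foot's underside, 10 mm above the table; x along the stud's place, y left. A seated stud's axis is 36 mm above it. Each has two V saddles 10 mm thick, 30 mm either side of its middle along x, opening 31 mm, 38 mm wide overall, tips 40 mm above the origin.
- station_blue: Fixed gauge station, blue saddles and end tabs, foot 104 x 50 x 8 mm, steel plate notched at 4 mm. Origin: centre of the foot's underside, 10 mm above the table; x along the stud's place, y left. A seated stud's axis is 36 mm above it. The gauge plate stands under the stud between the saddles: 4 mm thick along y, 22 mm high; fingers fit on either side of it.
- station_green: Fixed gauge station, green saddles and end tabs, foot 104 x 50 x 8 mm, steel plate notched at 2.5 mm. Origin: centre of the foot's underside, 10 mm above the table; x along the stud's place, y left. A seated stud's axis is 36 mm above it. Stations are staggered by up to 10 mm along x; their x points away from the robot within 0.1 rad.
- pen_pot: Loose white pot 80 mm in diameter, 95 mm high, with pens reaching 140 mm, on the table to the left of the racks. Origin: centre of its underside. A bystander.
- frames: Loose stack of three brass frames, 114 x 118 x 12 mm, lying flat on the table to the right of the racks. Origin: centre of its underside. A bystander.
Not all that is in view belongs to the job. What is shaped like the stud_yellow but orange or pink is not meant.

How it is judged (in metres and radians):
At the end, for the whole second after the job is handed in: Each stud lies at rest in the station of its own colour, released: its middle within 12 mm of the station's middle along it and 6 mm across it, its axis 31 to 41 mm above the station's origin and within 0.12 rad of the station's x axis (x of stud_red in the frame of station_red between -0.012 and 0.012 m and y of stud_red in the frame of station_red between -0.006 and 0.006 m and z of stud_red in the frame of station_red between 0.031 and 0.041 m and angle between the x axis of stud_red and the x axis of station_red, either way round below 0.12 rad and linear speed of each of stud_red, stud_yellow, stud_blue, stud_green below 0.02 m/s and angular speed of each of stud_red, stud_yellow, stud_blue, stud_green below 0.3 rad/s and x of stud_yellow in the frame of station_yellow between -0.012 and 0.012 m and y of stud_yellow in the frame of station_yellow between -0.006 and 0.006 m and z of stud_yellow in the frame of station_yellow between 0.031 and 0.041 m and angle between the x axis of stud_yellow and the x axis of station_yellow, either way round below 0.12 rad and x of stud_blue in the frame of station_blue between -0.012 and 0.012 m and y of stud_blue in the frame of station_blue between -0.006 and 0.006 m and z of stud_blue in the frame of station_blue between 0.031 and 0.041 m and angle between the x axis of stud_blue and the x axis of station_blue, either way round below 0.12 rad and x of stud_green in the frame of station_green between -0.012 and 0.012 m and y of stud_green in the frame of station_green between -0.006 and 0.006 m and z of stud_green in the frame of station_green between 0.031 and 0.041 m and angle between the x axis of stud_green and the x axis of station_green, either way round below 0.12 rad); the robot touches nothing.
It fails at once if a stud is laid down in its station while a station to the left of it still lacks its own stud ((y of station_red in the frame of station_yellow above 0 m and horizontal distance between stud_yellow and station_yellow below 0.02 m and z of stud_yellow in the frame of station_yellow below 0.042 m and contact force between the fingers and stud_yellow below 0.05 N and linear speed of stud_yellow below 0.02 m/s and horizontal distance between stud_red and station_red above 0.03 m) or (y of station_red in the frame of station_blue above 0 m and horizontal distance between stud_blue and station_blue below 0.02 m and z of stud_blue in the frame of station_blue below 0.042 m and contact force between the fingers and stud_blue below 0.05 N and linear speed of stud_blue below 0.02 m/s and horizontal distance between stud_red and station_red above 0.03 m) or (y of station_red in the frame of station_green above 0 m and horizontal distance between stud_green and station_green below 0.02 m and z of stud_green in the frame of station_green below 0.042 m and contact force between the fingers and stud_green below 0.05 N and linear speed of stud_green below 0.02 m/s and horizontal distance between stud_red and station_red above 0.03 m) or (y of station_yellow in the frame of station_red above 0 m and horizontal distance between stud_red and station_red below 0.02 m and z of stud_red in the frame of station_red below 0.042 m and contact force between the fingers and stud_red below 0.05 N and linear speed of stud_red below 0.02 m/s and horizontal distance between stud_yellow and station_yellow above 0.03 m) or (y of station_yellow in the frame of station_blue above 0 m and horizontal distance between stud_blue and station_blue below 0.02 m and z of stud_blue in the frame of station_blue below 0.042 m and contact force between the fingers and stud_blue below 0.05 N and linear speed of stud_blue below 0.02 m/s and horizontal distance between stud_yellow and station_yellow above 0.03 m) or (y of station_yellow in the frame of station_green above 0 m and horizontal distance between stud_green and station_green below 0.02 m and z of stud_green in the frame of station_green below 0.042 m and contact force between the fingers and stud_green below 0.05 N and linear speed of stud_green below 0.02 m/s and horizontal distance between stud_yellow and station_yellow above 0.03 m) or (y of station_blue in the frame of station_red above 0 m and horizontal distance between stud_red and station_red below 0.02 m and z of stud_red in the frame of station_red below 0.042 m and contact force between the fingers and stud_red below 0.05 N and linear speed of stud_red below 0.02 m/s and horizontal distance between stud_blue and station_blue above 0.03 m) or (y of station_blue in the frame of station_yellow above 0 m and horizontal distance between stud_yellow and station_yellow below 0.02 m and z of stud_yellow in the frame of station_yellow below 0.042 m and contact force between the fingers and stud_yellow below 0.05 N and linear speed of stud_yellow below 0.02 m/s and horizontal distance between stud_blue and station_blue above 0.03 m) or (y of station_blue in the frame of station_green above 0 m and horizontal distance between stud_green and station_green below 0.02 m and z of stud_green in the frame of station_green below 0.042 m and contact force between the fingers and stud_green below 0.05 N and linear speed of stud_green below 0.02 m/s and horizontal distance between stud_blue and station_blue above 0.03 m) or (y of station_green in the frame of station_red above 0 m and horizontal distance between stud_red and station_red below 0.02 m and z of stud_red in the frame of station_red below 0.042 m and contact force between the fingers and stud_red below 0.05 N and linear speed of stud_red below 0.02 m/s and horizontal distance between stud_green and station_green above 0.03 m) or (y of station_green in the frame of station_yellow above 0 m and horizontal distance between stud_yellow and station_yellow below 0.02 m and z of stud_yellow in the frame of station_yellow below 0.042 m and contact force between the fingers and stud_yellow below 0.05 N and linear speed of stud_yellow below 0.02 m/s and horizontal distance between stud_green and station_green above 0.03 m) or (y of station_green in the frame of station_blue above 0 m and horizontal distance between stud_blue and station_blue below 0.02 m and z of stud_blue in the frame of station_blue below 0.042 m and contact force between the fingers and stud_blue below 0.05 N and linear speed of stud_blue below 0.02 m/s and horizontal distance between stud_green and station_green above 0.03 m)).
It fails at once if a stud is dropped: it moves faster than 0.6 m/s while no finger touches it ((linear speed of stud_red above 0.6 m/s and contact force between the fingers and stud_red below 0.05 N) or (linear speed of stud_yellow above 0.6 m/s and contact force between the fingers and stud_yellow below 0.05 N) or (linear speed of stud_blue above 0.6 m/s and contact force between the fingers and stud_blue below 0.05 N) or (linear speed of stud_green above 0.6 m/s and contact force between the fingers and stud_green below 0.05 N)).
It fails at once if the pen pot or the brass frames are moved by more than 20 mm (distance of any of pen_pot, frames from where it was at the start of the episode above 0.02 m).
It also fails if it takes over 99 s, if anything falls off the work surface, if the arm or the gripper's body presses on something with over 40 N, if the wrist force passes 120 N, or if a joint passes its speed limit or range.

### The arm

A 6-joint arm with a two-finger parallel gripper is mounted at the origin on the work surface. World frame = base frame: x ahead of the robot, y to its left, z up, the work surface at z = 0. Lengths are in m, angles in degrees, forces in N, time in s.
With the tool pointing down it reaches from about 0.25 to 0.725 m from the base axis. Payload 9.7 kg.
Tool frame: the origin (TCP) lies between the finger pads; the fingertips stand bot.tcp_to_tips ahead of it and the grasp point (between the pads) lies 11 mm behind it (bot.tcp_to_tips is the distance from the TCP to the fingertips, in m); z points along the fingers, y is the line along which they close (so a half turn about z gives the same grasp; the last joint's range is limited). The gripper opens to 85 mm and grips with 20 to 120 N. Pads are 22 mm wide; open, the fingers measure 114 mm over their backs; the gripper's body (76 mm by 85 mm) begins 54 mm behind the grasp point. The pads swing forward as they close: fully open they stand 13 mm farther back than shut.
Start: joints at [-73.167, 4.979, 10.078, 95.1, 0, 90], TCP at [0.159, -0.526, 0.239] pointing down, gripper open.
Joint ranges: [-179.16, 179.16], [-48.56, 103.87], [-65.8, 70.77], [-126.05, 130.52], [-82.76, 87.17], [-180, 180]. Speed limits (degrees/s): [127.2, 127.2, 147.25, 180, 180, 180].

### API

Orientations are given as [roll, pitch, yaw] about the fixed x, y, z axes, in that order (R = Rz(yaw) Ry(pitch) Rx(roll)).
In Python, from workcell import bot gives the robot as it stands. The module is installed in compiled form; this text tells all that it offers.
- The arm moves only by the tool carry_out, never from a script. Its arguments are lists of equal length, an entry for each row: "linear": the shift along the world's x, y, z normalised to -1 to 1, where 1 is 2 cm, a list of three; "rotation": the turn, a rotation vector about the world's x, y, z normalised to -1 to 1, where 1 is 8 degrees, a list of three; "grip": the closure, from -1 (fully open) to 1 (shut). In form: {"linear": [[tx, ty, tz], ...], "rotation": [[rx, ry, rz], ...], "grip": [grip, ...]}. A call has 1 to 12 rows; each row shifts and turns the commanded pose from where the row before left it; what a row does not reach is not made up. A row lasts 1/10 s, in which the tool goes at most 50 mm and 8.59 degrees, less where a joint would pass 70% of its speed; a pose out of reach is approached as far as the arm can. A call with a number of a shift or a turn outside -1 to 1 is refused whole. A call with a gripper value outside its range is refused whole. The fingers move at their own pace and stop on an object; "grip_force" is the grip in N (left out, the last holds). Time passes only in rows, so rows that do not move let the fingers close. It gives the time, the measured TCP pose, the force, the opening and the grip force at its end, in the units of the state.
- bot.get_obs(): the state, without advancing time (a new reading comes with each control period).
- bot.camera(name): name is "side" or "top"; returns the picture (480x640x3 uint8, blue, green, red); there is no depth.
- bot.camera_model(name): a dict with "fx", "fy", "cx", "cy" (pixels), "camera_from_world" (4x4, takes a point from world to camera coordinates). Camera axes: x right, y up, looking along -z (the intrinsics and any distortion apply to the point x, -y, -z); pixel columns grow to the right and rows downward; lengths in m; the calibration is good to about 2 mm. A picture is of the moment at which its call begins. camera_model takes no time and is no camera call.
- bot.job_done(): hands the job in; it is judged then, once.
The state is a dict: "time": time; "q": joint angles; "qd": joint speeds; "joint_efforts": joint torques, N m; "ee_pos": TCP position; "tcp_rot": TCP orientation; "wrist_force": force on the tool from outside, world axes, zero at the start; "torque": the same for the moment, N m; "opening": finger opening in m; "grasp_force": force on a finger pad.
Only numpy, scipy, OpenCV 4.12 (cv2) and the standard library are available. Lean on these libraries where they do the work, as an engineer would, in place of code of your own. Each camera call takes 0.05 s, during which the arm holds its last target. There are 200 camera calls.

## Working session

There is one attempt and no reset: what is moved stays moved. The work goes in short steps, Python scripts to look and compute and a tool call to move; the robot and the scene stay as the last step left them, time stands still between calls to the robot, and variables do not carry over. Pictures are saved under pics/ and viewed, at most 14 in all, crops included, and the job is handed in when it is done.

Besides the shell and the picture viewer there is one more tool, called after "Emit:" in YAML: its name, and indented under it one key for each argument. carry_out: Moves the arm, as the interface text tells. Its arguments: {"type":"object","properties":{"linear":{"type":"array","items":{"type":"array","items":{"type":"number"}}},"rotation":{"type":"array","items":{"type":"array","items":{"type":"number"}}},"grip":{"type":"array","items":{"type":"number"}},"grip_force":{"type":"number"}},"required":["linear","rotation","grip"]}

```bash
mkdir -p pics; python3 - <<'E'
from workcell import bot
import cv2
for n in("top","side"):
    cv2.imwrite(f"pics/{n}0.png",bot.camera(n)); m=bot.camera_model(n); print(n,{k:(v if k!="camera_from_world" else [list(map(lambda t:round(float(t),4),r)) for r in v]) for k,v in m.items()})
o=bot.get_obs();print(o,bot.tcp_to_tips)
E
```

```text
top {'fx': 549.6894207746966, 'fy': 549.6894207746966, 'cx': 315.33537142702795, 'cy': 242.00423955871872, 'camera_from_world': [[-0.0176, -0.9995, -0.0267, 0.0477], [0.9929, -0.0206, 0.1172, -0.4861], [-0.1176, -0.0244, 0.9928, -1.2346], [0.0, 0.0, 0.0, 1.0]]}
side {'fx': 604.3450670645938, 'fy': 604.3450670645938, 'cx': 318.36830962144916, 'cy': 237.2232323545931, 'camera_from_world': [[-0.9585, -0.2851, -0.0045, 0.4952], [0.1653, -0.5682, 0.8062, -0.109], [-0.2324, 0.7719, 0.5917, -1.2409], [0.0, 0.0, 0.0, 1.0]]}
{'time': 0.1, 'q': array([-7.31659567e+01,  5.00658511e+00,  1.00372846e+01,  9.51015629e+01,
        5.99611219e-04,  9.00001320e+01]), 'qd': array([ 0.02260926, -0.08691051,  0.12773874, -0.03981298, -0.09262612,
        0.01714751]), 'joint_efforts': array([-9.64844694e-04, -5.21562302e+01,  4.65653658e+01,  1.60133449e-02,
       -5.33555817e-05,  1.09775007e-05]), 'ee_pos': array([ 0.15921852, -0.52621697,  0.23865175]), 'tcp_rot': array([-1.79929137e+02, -5.99447518e-04,  1.68339105e+01]), 'wrist_force': array([-0.3197298 , -0.26098924,  0.61384747]), 'torque': array([0.02567266, 0.01407956, 0.00321893]), 'grasp_force': 0.0, 'opening': 0.08536285351390249} 0.008
```

View pics/top0.png

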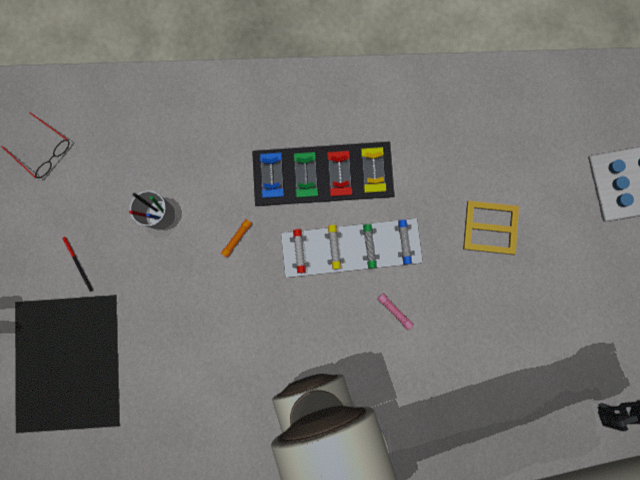

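View pics/side0.png

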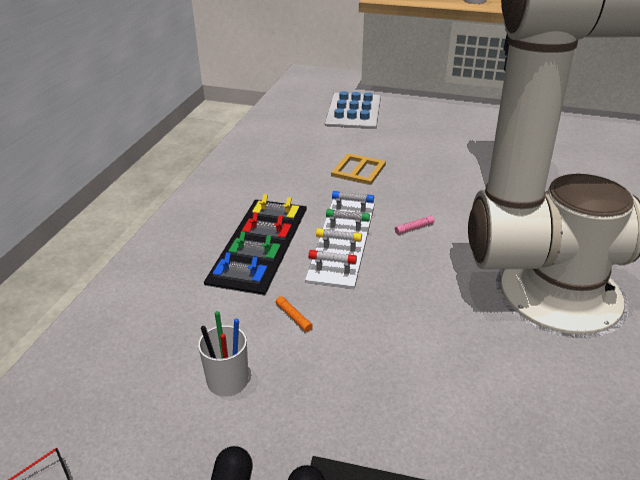

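Top view: the stations on the black rack, left to right, are blue (272,175), green (306,174), red (340,172) and yellow (374,170). The studs on the grey rack are red (300,251), yellow (335,247), green (370,246) and blue (405,242). The yellow candidates are the orange rod (237,238) and the pink rod (395,311), both lying on the table, and the yellow-capped stud in the rack at (335,247). Only the last one fits the description. An enlarged crop will confirm it.

```bash
cat > h.py <<'E'
import numpy as np,cv2
from workcell import bot
HUE={'red':[(0,6),(174,180)],'yellow':[(22,32)],'blue':[(105,122)],'green':[(55,80)]}
def mask(im,c,smin=130,vmin=50):
    h=cv2.cvtColor(im,cv2.COLOR_BGR2HSV); m=np.zeros(h.shape[:2],np.uint8)
    for a,b in HUE[c]: m|=cv2.inRange(h,(a,smin,vmin),(b,255,255))
    return m
def blobs(m,x0,y0,x1,y1,amin=12):
    k=np.zeros_like(m);k[y0:y1,x0:x1]=m[y0:y1,x0:x1]
    n,l,s,c=cv2.connectedComponentsWithStats(k)
    return [(c[i],s[i]) for i in range(1,n) if s[i][4]>=amin]
def ray(cam,uv):
    m=bot.camera_model(cam);T=np.array(m['camera_from_world']);R,t=T[:3,:3],T[:3,3]
    d=np.array([(uv[0]-m['cx'])/m['fx'],-(uv[1]-m['cy'])/m['fy'],-1.]);d=R.T@d
    return -R.T@t,d/np.linalg.norm(d)
def onz(cam,uv,z):
    o,d=ray(cam,uv);return o+d*(z-o[2])/d[2]
def tri(a,b):
    o1,d1=ray('top',a);o2,d2=ray('side',b)
    s=np.linalg.lstsq(np.c_[d1,-d2],o2-o1,rcond=None)[0]
    p,q=o1+s[0]*d1,o2+s[1]*d2
    return (p+q)/2,np.linalg.norm(p-q)
E
python3 - <<'E'
from h import *
t=cv2.imread('pics/top0.png');s=cv2.imread('pics/side0.png')
a=cv2.resize(t[135:285,245:430],None,fx=4,fy=4,interpolation=cv2.INTER_CUBIC);cv2.imwrite('pics/topc.png',a)
b=cv2.resize(s[180:300,200:390],None,fx=4,fy=4,interpolation=cv2.INTER_CUBIC);cv2.imwrite('pics/sidec.png',b)
for c in HUE:
    print(c)
    for n,im,bx in(('top',t,(245,135,430,285)),('side',s,(200,180,385,300))):
        for ct,st in blobs(mask(im,c),*bx): print(' ',n,ct.round(1),st)
E
```

```text
red
  top [338.3 155.5] [327 150  23  12 213]
  top [340.6 189. ] [330 181  22  15 256]
  top [296.8 232.3] [293 229   9   8  51]
  top [300.5 268.8] [297 265   8   8  55]
  side [250.4 222.7] [242 212  16  20 170]
  side [282.  226.9] [274 215  18  23 212]
  side [312.3 253.9] [309 250   8   9  62]
  side [351.6 258.8] [348 255   8   9  67]
yellow
  top [372.1 152.1] [361 147  23  12 217]
  top [374.8 185.2] [364 177  22  16 273]
  top [331.8 228.1] [328 225   9   8  53]
  top [335.8 264.6] [332 261   8   8  54]
  side [260.  204.1] [252 194  16  19 136]
  side [290.5 208.2] [283 197  17  21 171]
  side [319.5 232.1] [316 228   8   9  61]
  side [357.  236.3] [353 233   9   8  58]
blue
  top [270.3 157.3] [260 152  22  12 214]
  top [272.2 190.5] [262 182  22  16 272]
  top [402.4 223.2] [399 220   8   7  52]
  top [406.8 259.6] [403 256   8   8  57]
  side [335.1 194.3] [332 191   7   8  47]
  side [369.5 198. ] [366 195   8   7  50]
  side [222.2 264.1] [212 252  19  23 222]
  side [256.7 269.2] [248 256  20  26 270]
green
  top [304.5 156.8] [294 152  22  11 200]
  top [306.2 190.2] [296 182  22  16 252]
  top [367.2 227.6] [364 224   8   8  46]
  top [371.6 263.9] [368 261   8   7  50]
  side [329.  212.5] [326 209   8   8  48]
  side [364.9 216.8] [362 213   7   8  49]
  side [237.4 242.7] [228 231  18  22 177]
  side [270.5 247.3] [262 235  18  23 209]
```

View pics/topc.png

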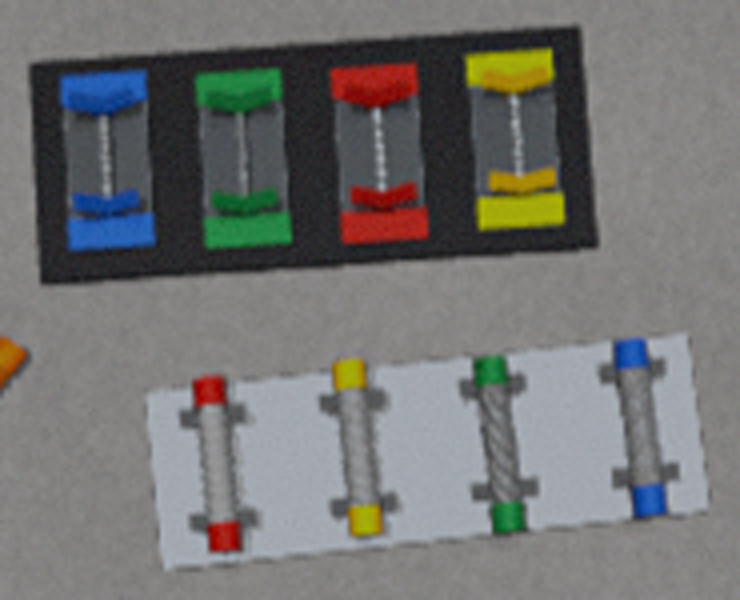

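View pics/sidec.png

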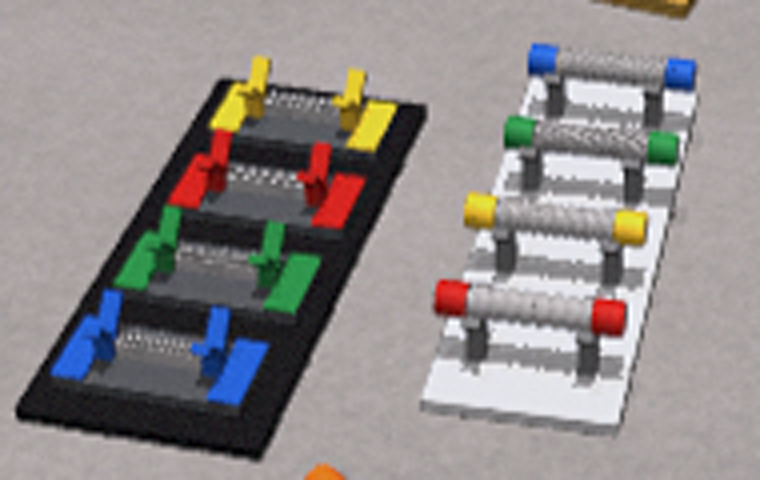

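The enlarged crops confirm it: the yellow-capped threaded stud at top (334,246), side (338,234), lies in grey saddles. The orange and pink rods lie on the table. The stations are blue, green, red, yellow from the left, with coloured tabs at both foot ends. Next I triangulate.

```bash
cat > m.py <<'E'
from h import *
import sys
def studs(t,s):
    for c in HUE:
        T=sorted([b[0] for b in blobs(mask(t,c),245,215,430,285)],key=lambda p:p[1])
        S=sorted([b[0] for b in blobs(mask(s,c),305,185,390,300)],key=lambda p:p[0])
        if len(T)!=2 or len(S)!=2: print(c,len(T),len(S));continue
        f,n=[tri(a,b) for a,b in zip(T,S)]
        e=[onz('top',a,.046) for a in T];d=e[0]-e[1];m=(e[0]+e[1])/2
        print('stud',c,'tri mid',((f[0]+n[0])/2).round(4),'gap',round(f[1],4),round(n[1],4),'z46 mid',m[:2].round(4),'capdist',np.linalg.norm(d).round(4),'yaw',np.degrees(np.arctan2(d[1],d[0])).round(2))
def stations(t,s):
    for c in HUE:
        B=blobs(mask(t,c),245,135,405,205);pts=[]
        m=np.zeros(t.shape[:2],np.uint8);m[135:205,245:405]=mask(t,c)[135:205,245:405]
        h=cv2.findNonZero(m)[:,0].astype(float)
        w=np.array([onz('top',p,.019)[:2] for p in h])
        (cx,cy),(a,b),an=cv2.minAreaRect((w*1000).astype(np.float32))
        bx=cv2.boxPoints(((cx,cy),(a,b),an)); 
        e=[bx[1]-bx[0],bx[2]-bx[1]];e=max(e,key=np.linalg.norm);e=e*np.sign(e[0])
        sm=np.zeros(s.shape[:2],np.uint8);sm[180:300,200:305]=mask(s,c)[180:300,200:305]
        g=cv2.findNonZero(sm)[:,0].astype(float)
        P=h[np.argmax(h[:,0]+h[:,1])];Q=g[np.argmax(g[:,0]-.3*g[:,1])]
        z,gap=tri(P,Q)
        print('station',c,'mid',round(cx,1),round(cy,1),'size',round(a,1),round(b,1),'yaw',np.degrees(np.arctan2(e[1],e[0])).round(2),'near-right corner',z.round(4),gap.round(4))
if __name__=='__main__':
    t=cv2.imread('pics/top0.png');s=cv2.imread('pics/side0.png');studs(t,s);stations(t,s)
E
python3 m.py
```

```text
stud red tri mid [0.4656 0.076  0.0439] gap 0.0023 0.0021 z46 mid [0.4664 0.0761] capdist 0.0838 yaw 4.98
stud yellow tri mid [ 0.4734 -0.004   0.0438] gap 0.0023 0.0022 z46 mid [ 0.4743 -0.0037] capdist 0.0836 yaw 4.96
stud blue tri mid [ 0.4815 -0.1642  0.0437] gap 0.0021 0.0024 z46 mid [ 0.4823 -0.1637] capdist 0.0834 yaw 4.82
stud green tri mid [ 0.4737 -0.0844  0.0432] gap 0.0011 0.0015 z46 mid [ 0.474  -0.0841] capdist 0.0832 yaw 5.32
station red mid 650.8 -19.9 size 107.4 52.5 yaw 1.86 near-right corner [ 0.5983 -0.0471  0.0179] 0.0027
station yellow mid 657.2 -100.2 size 107.1 52.3 yaw 2.32 near-right corner [ 0.6043 -0.1266  0.0165] 0.0019
station blue mid 650.4 139.3 size 107.6 50.7 yaw 2.6 near-right corner [0.5979 0.1125 0.0164] 0.002
station green mid 649.3 59.0 size 106.7 50.4 yaw 2.36 near-right corner [0.5988 0.0327 0.017 ] 0.0011
```

Stud heights come out at about 44 mm against 46 given, and cap spacing at 83.5 mm against 83. The feet measure about 105 x 50 mm with tops at 17 mm. All of this agrees within the calibration. Now I move to blue, the first station from the left.

Emit:
carry_out:
  linear:
    - [0.85,0.95,-0.3]
    - [0.85,0.95,-0.3]
    - [0.85,0.95,-0.3]
    - [0.85,0.95,-0.3]
    - [0.85,0.95,-0.3]
    - [0.85,0.95,-0.3]
    - [0.85,0.95,-0.3]
    - [0.85,0.95,-0.3]
    - [0.85,0.95,-0.3]
    - [0.85,0.95,-0.3]
    - [0.85,0.95,-0.3]
    - [0.85,0.95,-0.3]
  rotation:
    - [0,0,-0.125]
    - [0,0,-0.125]
    - [0,0,-0.125]
    - [0,0,-0.125]
    - [0,0,-0.125]
    - [0,0,-0.125]
    - [0,0,-0.125]
    - [0,0,-0.125]
    - [0,0,-0.125]
    - [0,0,-0.125]
    - [0,0,-0.125]
    - [0,0,-0.125]
  grip: [-0.1,-0.1,-0.1,-0.1,-0.1,-0.1,-0.1,-0.1,-0.1,-0.1,-0.1,-0.1]
  grip_force: 40

```text
time: 1.3
ee_pos: [0.3637, -0.2975, 0.1668]
tcp_rot: [-180.0, 0.0, 4.8]
wrist_force: [0.2, -0.7, 0.2]
opening: 0.0467
grasp_force: 0.0
```

Emit:
carry_out:
  linear:
    - [0.85,0.96,-0.3]
    - [0.85,0.96,-0.3]
    - [0.85,0.96,-0.3]
    - [0.85,0.96,-0.3]
    - [0.85,0.96,-0.3]
    - [0.85,0.96,-0.3]
    - [0.85,0.96,-0.3]
    - [0,0,0]
    - [0,0,0]
  rotation:
    - [0,0,0]
    - [0,0,0]
    - [0,0,0]
    - [0,0,0]
    - [0,0,0]
    - [0,0,0]
    - [0,0,0]
    - [0,0,0]
    - [0,0,0]
  grip: [-0.1,-0.1,-0.1,-0.1,-0.1,-0.1,-0.1,-0.1,-0.1]

```text
time: 2.2
ee_pos: [0.4821, -0.1637, 0.1248]
tcp_rot: [-180.0, 0.1, 4.9]
wrist_force: [0.9, 0.1, 0.7]
opening: 0.0469
grasp_force: 0.0
```

Emit:
carry_out:
  linear:
    - [0,0,-0.9]
    - [0,0,-0.9]
    - [0,0,-0.9]
    - [0,0,-0.9]
    - [0,0,-0.9]
    - [0,0,0]
    - [0,0,0]
    - [0,0,0]
    - [0,0,0]
    - [0,0,0]
    - [0,0,0]
  rotation:
    - [0,0,0]
    - [0,0,0]
    - [0,0,0]
    - [0,0,0]
    - [0,0,0]
    - [0,0,0]
    - [0,0,0]
    - [0,0,0]
    - [0,0,0]
    - [0,0,0]
    - [0,0,0]
  grip: [-0.1,-0.1,-0.1,-0.1,-0.1,-0.1,1,1,1,1,1]

```text
time: 3.3
ee_pos: [0.4829, -0.1653, 0.0369]
tcp_rot: [179.8, -0.1, 4.8]
wrist_force: [-0.8, -5.3, 2.7]
opening: 0.0187
grasp_force: 39.2
```

Emit:
carry_out:
  linear:
    - [0,0,0.4]
    - [0,0,0.9]
    - [0,0,0.9]
    - [0,0,0.9]
    - [0.3,0.5,0.9]
    - [0.5,0.9,0]
    - [0.5,0.9,0]
    - [0.5,0.9,0]
    - [0.5,0.9,0]
    - [0.5,0.9,0]
    - [0.5,0.9,0]
    - [0.5,0.9,0]
  rotation:
    - [0,0,0]
    - [0,0,0]
    - [0,0,0]
    - [0,0,0]
    - [0,0,0]
    - [0,0,-0.045]
    - [0,0,-0.045]
    - [0,0,-0.045]
    - [0,0,-0.045]
    - [0,0,-0.045]
    - [0,0,-0.045]
    - [0,0,-0.045]
  grip: [1,1,1,1,1,1,1,1,1,1,1,1]

```text
time: 4.5
ee_pos: [0.5587, -0.0271, 0.1162]
tcp_rot: [-180.0, -0.0, 2.3]
wrist_force: [0.4, -0.2, -1.9]
opening: 0.0186
grasp_force: 39.2
```

Emit:
carry_out:
  linear:
    - [0.5,0.9,0]
    - [0.5,0.9,0]
    - [0.5,0.9,0]
    - [0.5,0.9,0]
    - [0.5,0.9,0]
    - [0.5,0.9,0]
    - [0.5,0.9,0]
    - [0.5,0.9,0]
    - [0.5,0.9,0]
    - [0,0,0]
    - [0,0,0]
    - [0,0,0]
  rotation:
    - [0,0,0]
    - [0,0,0]
    - [0,0,0]
    - [0,0,0]
    - [0,0,0]
    - [0,0,0]
    - [0,0,0]
    - [0,0,0]
    - [0,0,0]
    - [0,0,0]
    - [0,0,0]
    - [0,0,0]
  grip: [1,1,1,1,1,1,1,1,1,1,1,1]

```text
time: 5.7
ee_pos: [0.6519, 0.0877, 0.1154]
tcp_rot: [-178.0, 0.0, 6.9]
wrist_force: [-0.6, 0.1, -2.5]
opening: 0.0188
grasp_force: 39.2
```

```bash
python3 - <<'E'
from workcell import bot
o=bot.get_obs();print(o['q'].round(1),o['qd'].round(1),o['ee_pos'],o['tcp_rot'])
E
```

```text
[  6.8  19.2  13.   83.8   2.  179.9] [-0.1 -0.3 -0.2 -0.1  0.1  0. ] [0.65187215 0.08768388 0.11535233] [-1.78047201e+02  3.21381936e-02  6.89255540e+00]
```

Joint 6 is at its 180° limit. The studs' ends are alike, so I turn the tool half round, clear above the rack, and continue from there.

Emit:
carry_out:
  linear:
    - [0,0,0]
    - [0,0,0]
    - [0,0,0]
    - [0,0,0]
    - [0,0,0]
    - [0,0,0]
    - [0,0,0]
    - [0,0,0]
    - [0,0,0]
    - [0,0,0]
    - [0,0,0]
    - [0,0,0]
  rotation:
    - [0,0,1]
    - [0,0,1]
    - [0,0,1]
    - [0,0,1]
    - [0,0,1]
    - [0,0,1]
    - [0,0,1]
    - [0,0,1]
    - [0,0,1]
    - [0,0,1]
    - [0,0,1]
    - [0,0,1]
  grip: [1,1,1,1,1,1,1,1,1,1,1,1]

```text
time: 6.9
ee_pos: [0.6519, 0.0876, 0.1156]
tcp_rot: [-178.0, 0.0, 103.2]
wrist_force: [-0.1, 0.2, -2.2]
opening: 0.0186
grasp_force: 39.2
```

Emit:
carry_out:
  linear:
    - [0,0,0]
    - [0,0,0]
    - [0,0,0]
    - [0,0,0]
    - [0,0,0]
    - [0,0,0]
    - [0,0,0]
    - [0,0,0]
    - [0,0,0]
    - [0,0,0]
    - [0,0,0]
    - [0,0,0]
  rotation:
    - [0,0,1]
    - [0,0,1]
    - [0,0,1]
    - [0,0,1]
    - [0,0,1]
    - [0,0,1]
    - [0,0,1]
    - [0,0,1]
    - [0,0,1]
    - [0,0,1]
    - [0,0,0]
    - [0,0,0]
  grip: [1,1,1,1,1,1,1,1,1,1,1,1]

```text
time: 8.1
ee_pos: [0.652, 0.0878, 0.1156]
tcp_rot: [-178.0, 0.0, -177.3]
wrist_force: [-0.8, -0.4, -2.3]
opening: 0.0187
grasp_force: 39.2
```

Emit:
carry_out:
  linear:
    - [-0.02,0.84,0]
    - [-0.02,0.84,0]
    - [-0.02,0.84,0]
    - [0,0,0]
    - [0,0,0]
    - [0,0,0]
  rotation:
    - [0.125,0,-0.02]
    - [0.125,0,-0.02]
    - [0,0,0]
    - [0,0,0]
    - [0,0,0]
    - [0,0,0]
  grip: [1,1,1,1,1,1]

```text
time: 8.7
ee_pos: [0.6509, 0.1388, 0.1152]
tcp_rot: [180.0, 0.1, -177.4]
wrist_force: [-1.2, -0.6, -1.7]
opening: 0.019
grasp_force: 39.3
```

```bash
python3 - <<'E'
from workcell import bot
import cv2,numpy as np
t=bot.camera('top');s=bot.camera('side')
cv2.imwrite('pics/t1.png',t);cv2.imwrite('pics/s1.png',s)
a=cv2.resize(t[115:245,240:400],None,fx=4,fy=4);b=cv2.resize(s[150:310,190:350],(520,520))
b=cv2.resize(s[150:310,190:340],None,fx=3.25,fy=3.25)
cv2.imwrite('pics/v1.png',cv2.resize(np.hstack([a,b]),(800,370)))
E
```

```text
(no output)
```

View pics/v1.png

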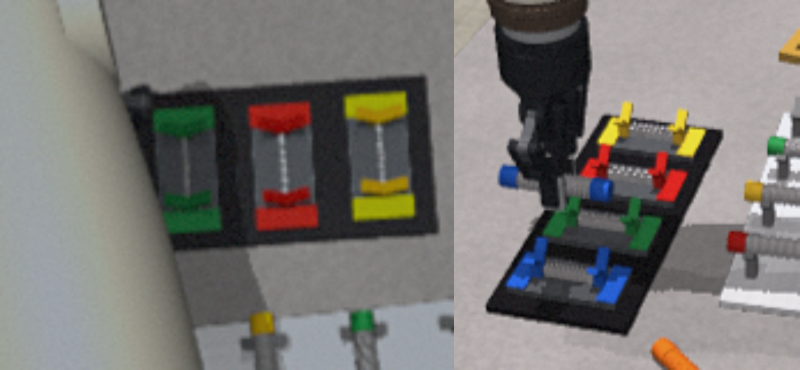

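The arm hides the target from the top camera. The side view shows the stud held level over the blue station, with its caps at (508,176) and (600,190) in the crop. I lower it.

Emit:
carry_out:
  linear:
    - [0,0,-0.9]
    - [0,0,-0.9]
    - [0,0,-0.9]
    - [0,0,-0.4]
    - [0,0,-0.3]
    - [0,0,-0.25]
    - [0,0,-0.2]
    - [0,0,0]
    - [0,0,0]
  rotation:
    - [0,0,0]
    - [0,0,0]
    - [0,0,0]
    - [0,0,0]
    - [0,0,0]
    - [0,0,0]
    - [0,0,0]
    - [0,0,0]
    - [0,0,0]
  grip: [1,1,1,1,1,1,1,1,1]

```text
time: 9.7
ee_pos: [0.6512, 0.1386, 0.0388]
tcp_rot: [180.0, 0.1, -177.4]
wrist_force: [0.5, -0.5, -1.5]
opening: 0.019
grasp_force: 39.4
```

Emit:
carry_out:
  linear:
    - [0,0,-0.06]
    - [0,0,-0.05]
    - [0,0,-0.05]
    - [0,0,0]
  rotation:
    - [0,0,0]
    - [0,0,0]
    - [0,0,0]
    - [0,0,0]
  grip: [1,1,1,1]

```text
time: 10.1
ee_pos: [0.6517, 0.1381, 0.0372]
tcp_rot: [-180.0, 0.3, -177.4]
wrist_force: [-2.6, -4.6, 9.0]
opening: 0.0186
grasp_force: 40.5
```

Contact is made at 9 N, with the stud seated. I release it and back off to the green stud.

Emit:
carry_out:
  linear:
    - [0,0,0]
    - [0,0,0]
    - [0,0,0]
    - [0,0,0.5]
    - [0,0,0.9]
    - [0,0,0.9]
    - [0,0,0.9]
    - [0,0,0.9]
    - [-0.6,-0.8,0]
    - [-0.6,-0.8,0]
    - [-0.6,-0.8,0]
    - [-0.6,-0.8,0]
  rotation:
    - [0,0,0]
    - [0,0,0]
    - [0,0,0]
    - [0,0,0]
    - [0,0,0]
    - [0,0,0]
    - [0,0,0]
    - [0,0,0]
    - [0,0,0.09]
    - [0,0,0.09]
    - [0,0,0.09]
    - [0,0,0.09]
  grip: [-0.1,-0.1,-0.1,-0.1,-0.1,-0.1,-0.1,-0.1,-0.1,-0.1,-0.1,-0.1]

```text
time: 11.3
ee_pos: [0.6026, 0.0742, 0.1179]
tcp_rot: [180.0, 0.1, -174.5]
wrist_force: [0.5, -1.2, 0.2]
opening: 0.047
grasp_force: 0.0
```

Emit:
carry_out:
  linear:
    - [-0.65,-0.8,0]
    - [-0.65,-0.8,0]
    - [-0.65,-0.8,0]
    - [-0.65,-0.8,0]
    - [-0.65,-0.8,0]
    - [-0.65,-0.8,0]
    - [-0.65,-0.8,0]
    - [-0.65,-0.8,0]
    - [-0.65,-0.8,0]
    - [-0.65,-0.8,0]
    - [0,0,0]
    - [0,0,0]
  rotation:
    - [0,0,0]
    - [0,0,0]
    - [0,0,0]
    - [0,0,0]
    - [0,0,0]
    - [0,0,0]
    - [0,0,0]
    - [0,0,0]
    - [0,0,0]
    - [0,0,0]
    - [0,0,0]
    - [0,0,0]
  grip: [-0.1,-0.1,-0.1,-0.1,-0.1,-0.1,-0.1,-0.1,-0.1,-0.1,-0.1,-0.1]

```text
time: 12.5
ee_pos: [0.4732, -0.0855, 0.1179]
tcp_rot: [180.0, 0.2, -174.6]
wrist_force: [-0.1, 0.3, 0.1]
opening: 0.0467
grasp_force: 0.0
```

```bash
cat > v.py <<'E'
from h import *
import sys
n=sys.argv[1];t=bot.camera('top');s=bot.camera('side')
a=cv2.resize(t[130:280,240:420],(480,400));b=cv2.resize(s[175:300,195:385],(608,400))
cv2.imwrite(f'pics/v{n}.png',cv2.resize(np.hstack([a,b]),(800,294)))
cv2.imwrite(f'pics/t{n}.png',t);cv2.imwrite(f'pics/s{n}.png',s)
E
python3 v.py 2
```

```text
(no output)
```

View pics/v2.png

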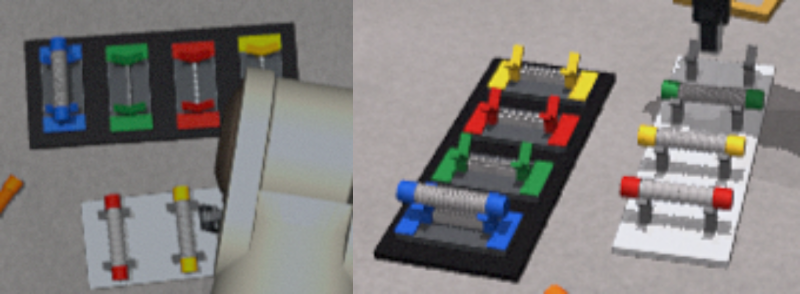

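The blue stud lies level in both saddles, with caps at (57,45) and (64,125) in the crop's top view. Green is next.

Emit:
carry_out:
  linear:
    - [0,0,-0.9]
    - [0,0,-0.9]
    - [0,0,-0.9]
    - [0,0,-0.9]
    - [0,0,-0.5]
    - [0,0,0]
    - [0,0,0]
    - [0,0,0]
    - [0,0,0]
    - [0,0,0]
    - [0,0,0]
  rotation:
    - [0,0,0]
    - [0,0,0]
    - [0,0,0]
    - [0,0,0]
    - [0,0,0]
    - [0,0,0]
    - [0,0,0]
    - [0,0,0]
    - [0,0,0]
    - [0,0,0]
    - [0,0,0]
  grip: [-0.1,-0.1,-0.1,-0.1,-0.1,-0.1,1,1,1,1,1]

```text
time: 13.7
ee_pos: [0.4738, -0.0859, 0.0362]
tcp_rot: [-180.0, 0.2, -174.5]
wrist_force: [0.3, -3.4, 6.4]
opening: 0.0188
grasp_force: 39.4
```

Emit:
carry_out:
  linear:
    - [0,0,0.4]
    - [0,0,0.9]
    - [0,0,0.9]
    - [0,0,0.9]
    - [0,0,0.9]
    - [0.88,0.72,0]
    - [0.88,0.72,0]
    - [0.88,0.72,0]
    - [0.88,0.72,0]
    - [0.88,0.72,0]
    - [0.88,0.72,0]
    - [0.88,0.72,0]
  rotation:
    - [0,0,0]
    - [0,0,0]
    - [0,0,0]
    - [0,0,0]
    - [0,0,0]
    - [0,0,-0.055]
    - [0,0,-0.055]
    - [0,0,-0.055]
    - [0,0,-0.055]
    - [0,0,-0.055]
    - [0,0,-0.055]
    - [0,0,-0.055]
  grip: [1,1,1,1,1,1,1,1,1,1,1,1]

```text
time: 14.9
ee_pos: [0.5964, 0.0164, 0.115]
tcp_rot: [179.9, 0.0, -177.6]
wrist_force: [0.2, 0.5, -1.8]
opening: 0.0189
grasp_force: 39.2
```

Emit:
carry_out:
  linear:
    - [0.88,0.72,0]
    - [0.88,0.72,0]
    - [0.88,0.72,0]
    - [0,0,0]
    - [0,0,0]
    - [0,0,0]
  rotation:
    - [0,0,0]
    - [0,0,0]
    - [0,0,0]
    - [0,0,0]
    - [0,0,0]
    - [0,0,0]
  grip: [1,1,1,1,1,1]

```text
time: 15.5
ee_pos: [0.6483, 0.0582, 0.1151]
tcp_rot: [180.0, 0.1, -177.6]
wrist_force: [1.0, 0.5, -1.0]
opening: 0.0185
grasp_force: 39.2
```

Emit:
carry_out:
  linear:
    - [0.05,0,-0.9]
    - [0,0,-0.9]
    - [0,0,-0.9]
    - [0,0,-0.4]
    - [0,0,-0.3]
    - [0,0,-0.25]
    - [0,0,-0.2]
    - [0,0,-0.06]
    - [0,0,-0.05]
    - [0,0,-0.05]
    - [0,0,0]
  rotation:
    - [0,0,0]
    - [0,0,0]
    - [0,0,0]
    - [0,0,0]
    - [0,0,0]
    - [0,0,0]
    - [0,0,0]
    - [0,0,0]
    - [0,0,0]
    - [0,0,0]
    - [0,0,0]
  grip: [1,1,1,1,1,1,1,1,1,1,1]

```text
time: 16.6
ee_pos: [0.6505, 0.0579, 0.0368]
tcp_rot: [-180.0, 0.2, -177.6]
wrist_force: [-3.2, -4.4, 8.4]
opening: 0.0186
grasp_force: 40.2
```

Emit:
carry_out:
  linear:
    - [0,0,0]
    - [0,0,0]
    - [0,0,0]
    - [0,0,0.5]
    - [0,0,0.9]
    - [0,0,0.9]
    - [0,0,0.9]
    - [0,0,0.9]
    - [-0.92,0.08,0]
    - [-0.92,0.08,0]
    - [-0.92,0.08,0]
    - [-0.92,0.08,0]
  rotation:
    - [0,0,0]
    - [0,0,0]
    - [0,0,0]
    - [0,0,0]
    - [0,0,0]
    - [0,0,0]
    - [0,0,0]
    - [0,0,0]
    - [0,0,0.08]
    - [0,0,0.08]
    - [0,0,0.08]
    - [0,0,0.08]
  grip: [-0.1,-0.1,-0.1,-0.1,-0.1,-0.1,-0.1,-0.1,-0.1,-0.1,-0.1,-0.1]

```text
time: 17.8
ee_pos: [0.5758, 0.0651, 0.1176]
tcp_rot: [180.0, 0.1, -175.0]
wrist_force: [0.0, 0.4, -0.9]
opening: 0.047
grasp_force: 0.0
```

Emit:
carry_out:
  linear:
    - [-0.92,0.08,0]
    - [-0.92,0.08,0]
    - [-0.92,0.08,0]
    - [-0.92,0.08,0]
    - [-0.92,0.08,0]
    - [-0.92,0.08,0]
    - [0,0,0]
    - [0,0,0]
    - [0,0,0]
  rotation:
    - [0,0,0]
    - [0,0,0]
    - [0,0,0]
    - [0,0,0]
    - [0,0,0]
    - [0,0,0]
    - [0,0,0]
    - [0,0,0]
    - [0,0,0]
  grip: [-0.1,-0.1,-0.1,-0.1,-0.1,-0.1,-0.1,-0.1,-0.1]

```text
time: 18.7
ee_pos: [0.4667, 0.0746, 0.1173]
tcp_rot: [180.0, 0.2, -175.0]
wrist_force: [-0.0, -0.7, -1.2]
opening: 0.0469
grasp_force: 0.0
```

```bash
python3 v.py 3
```

```text
(no output)
```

View pics/v3.png

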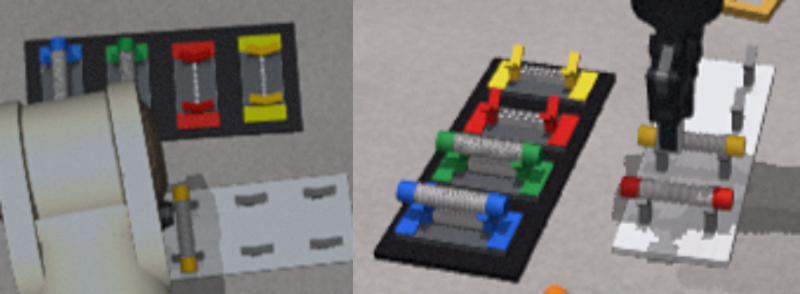

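Blue and green lie level in their own saddles: in the side half of the crop, blue's caps are at (405,193)/(495,205) and green's at (446,142)/(531,155). I grasp red.

Emit:
carry_out:
  linear:
    - [0,0,-0.9]
    - [0,0,-0.9]
    - [0,0,-0.9]
    - [0,0,-0.9]
    - [0,0,-0.45]
    - [0,0,0]
    - [0,0,0]
    - [0,0,0]
    - [0,0,0]
    - [0,0,0]
    - [0,0,0]
  rotation:
    - [0,0,0]
    - [0,0,0]
    - [0,0,0]
    - [0,0,0]
    - [0,0,0]
    - [0,0,0]
    - [0,0,0]
    - [0,0,0]
    - [0,0,0]
    - [0,0,0]
    - [0,0,0]
  grip: [-0.1,-0.1,-0.1,-0.1,-0.1,-0.1,1,1,1,1,1]

```text
time: 19.9
ee_pos: [0.4667, 0.0741, 0.037]
tcp_rot: [-180.0, 0.2, -175.1]
wrist_force: [0.2, -5.5, 4.9]
opening: 0.0184
grasp_force: 39.2
```

Emit:
carry_out:
  linear:
    - [0,0,0.4]
    - [0,0,0.9]
    - [0,0,0.9]
    - [0,0,0.9]
    - [0,0,0.9]
    - [0.92,-0.475,0]
    - [0.92,-0.475,0]
    - [0.92,-0.475,0]
    - [0.92,-0.475,0]
    - [0.92,-0.475,0]
    - [0.92,-0.475,0]
    - [0.92,-0.475,0]
  rotation:
    - [0,0,0]
    - [0,0,0]
    - [0,0,0]
    - [0,0,0]
    - [0,0,0]
    - [0,0,-0.05]
    - [0,0,-0.05]
    - [0,0,-0.05]
    - [0,0,-0.05]
    - [0,0,-0.05]
    - [0,0,-0.05]
    - [0,0,-0.05]
  grip: [1,1,1,1,1,1,1,1,1,1,1,1]

```text
time: 21.1
ee_pos: [0.5955, 0.0081, 0.1162]
tcp_rot: [179.9, 0.1, -177.8]
wrist_force: [0.2, -0.0, -1.9]
opening: 0.0188
grasp_force: 39.2
```

Emit:
carry_out:
  linear:
    - [0.92,-0.475,0]
    - [0.92,-0.475,0]
    - [0.92,-0.475,0]
    - [0,0,0]
    - [0,0,0]
    - [0,0,0]
  rotation:
    - [0,0,0]
    - [0,0,0]
    - [0,0,0]
    - [0,0,0]
    - [0,0,0]
    - [0,0,0]
  grip: [1,1,1,1,1,1]

```text
time: 21.7
ee_pos: [0.6494, -0.0199, 0.116]
tcp_rot: [179.9, 0.1, -177.8]
wrist_force: [0.4, 0.2, -1.4]
opening: 0.0188
grasp_force: 39.2
```

Emit:
carry_out:
  linear:
    - [0.05,-0.04,-0.9]
    - [0,0,-0.9]
    - [0,0,-0.9]
    - [0,0,-0.4]
    - [0,0,-0.3]
    - [0,0,-0.25]
    - [0,0,-0.2]
    - [0,0,-0.07]
    - [0,0,-0.07]
    - [0,0,-0.05]
    - [0,0,0]
  rotation:
    - [0,0,0]
    - [0,0,0]
    - [0,0,0]
    - [0,0,0]
    - [0,0,0]
    - [0,0,0]
    - [0,0,0]
    - [0,0,0]
    - [0,0,0]
    - [0,0,0]
    - [0,0,0]
  grip: [1,1,1,1,1,1,1,1,1,1,1]

```text
time: 22.8
ee_pos: [0.6518, -0.0222, 0.0374]
tcp_rot: [-179.9, 0.3, -177.9]
wrist_force: [-2.8, -5.3, 9.1]
opening: 0.0186
grasp_force: 40.4
```

Emit:
carry_out:
  linear:
    - [0,0,0]
    - [0,0,0]
    - [0,0,0]
    - [0,0,0.5]
    - [0,0,0.9]
    - [0,0,0.9]
    - [0,0,0.9]
    - [0,0,0.9]
    - [-0.88,0.08,0]
    - [-0.88,0.08,0]
    - [-0.88,0.08,0]
    - [-0.88,0.08,0]
  rotation:
    - [0,0,0]
    - [0,0,0]
    - [0,0,0]
    - [0,0,0]
    - [0,0,0]
    - [0,0,0]
    - [0,0,0]
    - [0,0,0]
    - [0,0,0.09]
    - [0,0,0.09]
    - [0,0,0.09]
    - [0,0,0.09]
  grip: [-0.1,-0.1,-0.1,-0.1,-0.1,-0.1,-0.1,-0.1,-0.1,-0.1,-0.1,-0.1]

```text
time: 24.0
ee_pos: [0.58, -0.0147, 0.1178]
tcp_rot: [180.0, 0.1, -174.9]
wrist_force: [-0.9, 0.9, 0.4]
opening: 0.0471
grasp_force: 0.0
```

Emit:
carry_out:
  linear:
    - [-0.88,0.08,0]
    - [-0.88,0.08,0]
    - [-0.88,0.08,0]
    - [-0.88,0.08,0]
    - [-0.88,0.08,0]
    - [-0.88,0.08,0]
    - [0,0,0]
    - [0,0,0]
    - [0,0,0]
  rotation:
    - [0,0,0]
    - [0,0,0]
    - [0,0,0]
    - [0,0,0]
    - [0,0,0]
    - [0,0,0]
    - [0,0,0]
    - [0,0,0]
    - [0,0,0]
  grip: [-0.1,-0.1,-0.1,-0.1,-0.1,-0.1,-0.1,-0.1,-0.1]

```text
time: 24.9
ee_pos: [0.4758, -0.0052, 0.1174]
tcp_rot: [180.0, 0.1, -174.9]
wrist_force: [-0.2, -0.4, -0.1]
opening: 0.0472
grasp_force: 0.0
```

```bash
python3 v.py 4
```

```text
(no output)
```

View pics/v4.png

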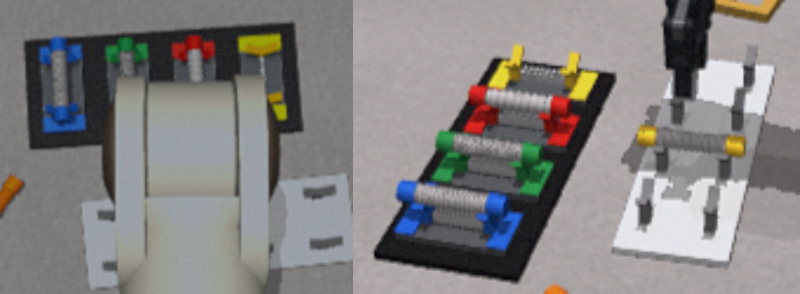

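Red is seated as well, with caps at (478,95)/(561,107) in the side half of the crop. Yellow, the stud in the rack, is next.

Emit:
carry_out:
  linear:
    - [-0.05,0,-0.9]
    - [0,0,-0.9]
    - [0,0,-0.9]
    - [0,0,-0.9]
    - [0,0,-0.45]
    - [0,0,0]
    - [0,0,0]
    - [0,0,0]
    - [0,0,0]
    - [0,0,0]
    - [0,0,0]
  rotation:
    - [0,0,0]
    - [0,0,0]
    - [0,0,0]
    - [0,0,0]
    - [0,0,0]
    - [0,0,0]
    - [0,0,0]
    - [0,0,0]
    - [0,0,0]
    - [0,0,0]
    - [0,0,0]
  grip: [-0.1,-0.1,-0.1,-0.1,-0.1,-0.1,1,1,1,1,1]

```text
time: 26.1
ee_pos: [0.4747, -0.0055, 0.0372]
tcp_rot: [-180.0, 0.2, -175.0]
wrist_force: [-0.5, -3.8, 5.8]
opening: 0.0186
grasp_force: 39.2
```

Emit:
carry_out:
  linear:
    - [0,0,0.4]
    - [0,0,0.9]
    - [0,0,0.9]
    - [0,0,0.9]
    - [0,0,0.9]
    - [0.92,-0.48,0]
    - [0.92,-0.48,0]
    - [0.92,-0.48,0]
    - [0.92,-0.48,0]
    - [0.92,-0.48,0]
    - [0.92,-0.48,0]
    - [0.92,-0.48,0]
  rotation:
    - [0,0,0]
    - [0,0,0]
    - [0,0,0]
    - [0,0,0]
    - [0,0,0]
    - [0,0,-0.05]
    - [0,0,-0.05]
    - [0,0,-0.05]
    - [0,0,-0.05]
    - [0,0,-0.05]
    - [0,0,-0.05]
    - [0,0,-0.05]
  grip: [1,1,1,1,1,1,1,1,1,1,1,1]

```text
time: 27.3
ee_pos: [0.6033, -0.0725, 0.1161]
tcp_rot: [179.9, 0.1, -177.8]
wrist_force: [1.0, -0.3, -2.1]
opening: 0.0185
grasp_force: 39.2
```

Emit:
carry_out:
  linear:
    - [0.92,-0.48,0]
    - [0.92,-0.48,0]
    - [0.92,-0.48,0]
    - [0,0,0]
    - [0,0,0]
    - [0,0,0]
  rotation:
    - [0,0,0]
    - [0,0,0]
    - [0,0,0]
    - [0,0,0]
    - [0,0,0]
    - [0,0,0]
  grip: [1,1,1,1,1,1]

```text
time: 27.9
ee_pos: [0.6574, -0.1007, 0.1161]
tcp_rot: [179.9, 0.1, -177.7]
wrist_force: [-0.2, 0.7, -1.2]
opening: 0.0186
grasp_force: 39.2
```

Emit:
carry_out:
  linear:
    - [0,-0.02,-0.9]
    - [0,0,-0.9]
    - [0,0,-0.9]
    - [0,0,-0.4]
    - [0,0,-0.3]
    - [0,0,-0.25]
    - [0,0,-0.2]
    - [0,0,-0.07]
    - [0,0,-0.07]
    - [0,0,-0.05]
    - [0,0,0]
  rotation:
    - [0,0,0]
    - [0,0,0]
    - [0,0,0]
    - [0,0,0]
    - [0,0,0]
    - [0,0,0]
    - [0,0,0]
    - [0,0,0]
    - [0,0,0]
    - [0,0,0]
    - [0,0,0]
  grip: [1,1,1,1,1,1,1,1,1,1,1]

```text
time: 29.0
ee_pos: [0.6586, -0.1023, 0.0373]
tcp_rot: [-180.0, 0.2, -177.8]
wrist_force: [-2.6, -2.8, 8.1]
opening: 0.0183
grasp_force: 40.2
```

Emit:
carry_out:
  linear:
    - [0,0,0]
    - [0,0,0]
    - [0,0,0]
    - [0,0,0.5]
    - [0,0,0.9]
    - [0,0,0.9]
    - [0,0,0.9]
    - [0,0,0.9]
    - [0,0,0.9]
    - [0,0,0.9]
    - [-0.8,-0.9,0]
    - [-0.8,-0.9,0]
  rotation:
    - [0,0,0]
    - [0,0,0]
    - [0,0,0]
    - [0,0,0]
    - [0,0,0]
    - [0,0,0]
    - [0,0,0]
    - [0,0,0]
    - [0,0,0]
    - [0,0,0]
    - [0,0,0]
    - [0,0,0]
  grip: [-0.1,-0.1,-0.1,-0.1,-0.1,-0.1,-0.1,-0.1,-0.1,-0.1,-0.1,-0.1]

```text
time: 30.2
ee_pos: [0.6262, -0.1376, 0.1546]
tcp_rot: [180.0, 0.2, -177.7]
wrist_force: [-0.2, 0.0, 0.8]
opening: 0.0471
grasp_force: 0.0
```

Emit:
carry_out:
  linear:
    - [-0.8,-0.9,0]
    - [-0.8,-0.9,0]
    - [-0.8,-0.9,0]
    - [-0.8,-0.9,0]
    - [-0.8,-0.9,0]
    - [-0.8,-0.9,0]
    - [-0.8,-0.9,0]
    - [-0.8,-0.9,0]
    - [-0.8,-0.9,0]
    - [-0.8,-0.9,0]
    - [0,0,0]
    - [0,0,0]
  rotation:
    - [0,0,0]
    - [0,0,0]
    - [0,0,0]
    - [0,0,0]
    - [0,0,0]
    - [0,0,0]
    - [0,0,0]
    - [0,0,0]
    - [0,0,0]
    - [0,0,0]
    - [0,0,0]
    - [0,0,0]
  grip: [-0.1,-0.1,-0.1,-0.1,-0.1,-0.1,-0.1,-0.1,-0.1,-0.1,-0.1,-0.1]

```text
time: 31.4
ee_pos: [0.466, -0.3178, 0.1539]
tcp_rot: [180.0, 0.1, -177.8]
wrist_force: [0.3, 0.2, 0.5]
opening: 0.0471
grasp_force: 0.0
```

```bash
python3 v.py 5; python3 - <<'E'
from h import *
# stud: full top extents along station (near/far cap) on z=46; station mids from before
t=cv2.imread('pics/t5.png')
S={'red':(650.8,-19.9),'yellow':(657.2,-100.2),'blue':(650.4,139.3),'green':(649.3,59.0)}
for c,(x,y) in S.items():
    # grey threaded part between caps: low saturation pixels brighter than foot, on the z=46 plane near the station
    g=cv2.cvtColor(t,cv2.COLOR_BGR2HSV);w=[]
    for v in range(140,205):
        for u in range(250,400):
            p=onz('top',(u,v),.046)*1000
            if abs(p[0]-x)<45 and abs(p[1]-y)<20 and g[v,u,1]<60 and g[v,u,2]>115: w.append(p[:2])
    w=np.array(w,np.float32);(a,b),sz,an=cv2.minAreaRect(w);print(c,len(w),'mean-mid',(w.mean(0)-[x,y]).round(1),'rect-mid',round(a-x,1),round(b-y,1),np.round(sz,1),round(an,1))
E
```

```text
Traceback (most recent call last):
  File "h.py", line 17, in onz
    o,d=ray(cam,uv);return o+d*(z-o[2])/d[2]
        ~~~^^^^^^^^
  File "h.py", line 13, in ray
    m=bot.camera_model(cam);T=np.array(m['camera_from_world']);R,t=T[:3,:3],T[:3,3]
ValueError: time passes only in moves, steps and waits
```

View pics/v5.png

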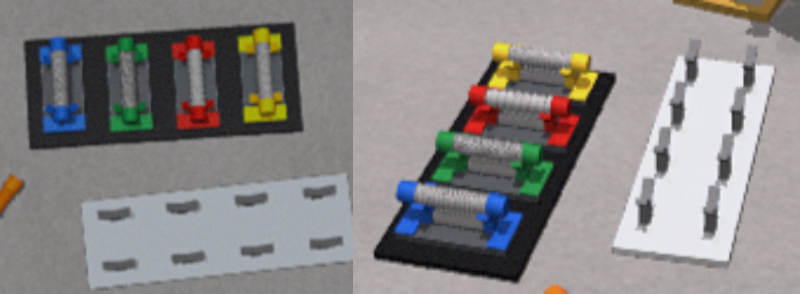

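All four lie in their own stations. One short numeric check of the centring, with the camera model cached, before I hand in.

```bash
python3 - <<'E'
import numpy as np,cv2
from workcell import bot
m=bot.camera_model('top');T=np.array(m['camera_from_world']);R,tr=T[:3,:3],T[:3,3];o=-R.T@tr
t=cv2.imread('pics/t5.png');g=cv2.cvtColor(t,cv2.COLOR_BGR2HSV)
u,v=np.meshgrid(np.arange(250,400),np.arange(140,205))
d=np.stack([(u-m['cx'])/m['fx'],-(v-m['cy'])/m['fy'],-np.ones(u.shape)],-1)@R
P=1000*(o+d*((.046-o[2])/d[...,2:]));G=g[140:205,250:400]
for c,(x,y) in {'red':(650.8,-19.9),'yellow':(657.2,-100.2),'blue':(650.4,139.3),'green':(649.3,59.0)}.items():
    k=(abs(P[...,0]-x)<45)&(abs(P[...,1]-y)<20)&(G[...,1]<70)&(G[...,2]>110)
    w=P[k][:,:2].astype(np.float32);q=np.percentile(w,[2,98],axis=0)
    l=cv2.fitLine(w,cv2.DIST_HUBER,0,.01,.01).ravel()
    print(c,len(w),'mid off',(q.mean(0)-[x,y]).round(1),'span',(q[1]-q[0]).round(1),'yaw',round(float(np.degrees(np.arctan(l[1]/l[0]))),1))
E
```

```text
red 170 mid off [ 1.9 -0.9] span [65.  14.4] yaw 1.6
yellow 158 mid off [ 2.2 -0.9] span [63.6 14.1] yaw 2.2
blue 141 mid off [5.4 1.7] span [63.9 12. ] yaw 2.5
green 90 mid off [2.2 1. ] span [63.8 11.5] yaw 3.3
```

```bash
python3 -c "
from workcell import bot
print(bot.job_done())"
```

```text
the job is handed in; nothing more can be done
None
```

I laid all four studs in the stations of their own colour, filling from the left (blue, green, red, yellow), and handed the job in at about 31 s; measured centring was within 5.4 mm along and 1.7 mm across, inside tolerance, and the hand-in returned no verdict.

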